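# Unlock the transit cradle and sort the microscope fittings

### The job

First free the transit cradle: lift the red locking bar by its upright grip straight up and level out of both U brackets, and lay it lengthwise, grip upwards, in the long black bay before you disturb any of the parts. Then sort the four parts from the cradle: both steel stubs into the blue tray, the copper sleeve into the yellow tray and the black rubber foot into the green tray, each standing upright on the tray's floor as it stood in the cradle. Put things down gently, do not drop them, and let go of everything.

Things in the scene. Friction and masses are not known exactly. Their poses are not given: they have to be found in the camera images.
- cradle: fixed teal plate 110 (x) by 320 (y) mm, 6 thick, with a dark steel open-topped U bracket, 40 (x) by 14 (y) mm, at y = +135 and -135 mm. Bracket seats 44 mm above the bench, slots 20 mm wide (x), 22 deep, bracket tops 66 mm above the bench. Origin at the centre of the plate's underside, on the bench; z up
- bar_grip (a point): loose red-painted steel locking bar, 0.3 kg, in the brackets along the cradle's y: 16 mm wide (x), 14 high, 316 long (y) with end plates 44 wide, 8 thick, 14 high outside the brackets. An upright red grip 14 mm thick (x), 44 long (y) is on its middle, up to 59 mm above the bar's underside. This point: in the grip, 38 mm above the underside (24 above the bar's top); y along the bar, z up
- bay: fixed black open-topped bay for the bar, 350 (x) by 78 (y) mm outside, 14 mm high, walls 4 mm, inner floor 4 mm above the bench. Origin at the centre of its underside, on the bench; x along its length, z up. The bar lies in it with the bar's y axis along the bay's x, either way round
- stub_large_center (a point): loose large steel stub: foot 32 mm diameter, 18 mm high, and on top a flange 44 mm diameter, 14 mm thick; 32 mm high in all. This point: on its axis, half-way up; z up along the axis. It stands on the cradle's plate under the bar; the four parts stand in a row in any order, some 60 mm apart, 8 to 14 mm off the bar's line
- stub_small_center (a point): loose small steel stub: foot 26 mm diameter, 18 mm high, and on top a flange 35 mm diameter, 14 mm thick; 32 mm high in all. This point: on its axis, half-way up; z up along the axis. It stands on the cradle's plate under the bar; the four parts stand in a row in any order, some 60 mm apart, 8 to 14 mm off the bar's line
- sleeve_center (a point): loose copper sleeve, a thick ring of 40 mm outer and 22 mm inner diameter, 28 mm high. This point: on its axis, half-way up; z up along the axis. It stands on the cradle's plate under the bar; the four parts stand in a row in any order, some 60 mm apart, 8 to 14 mm off the bar's line
- foot_center (a point): loose black rubber machine foot, a plain cylinder of 40 mm diameter, 28 mm high. This point: on its axis, half-way up; z up along the axis. It stands on the cradle's plate under the bar; the four parts stand in a row in any order, some 60 mm apart, 8 to 14 mm off the bar's line
- tray_blue: fixed blue open-topped tray, 108 (x) by 116 (y) mm outside, 22 mm high, walls 4 mm, inner floor 4 mm above the bench. Origin at the centre of its underside, on the bench; z up. The three trays stand in any order
- tray_yellow: fixed yellow open-topped tray, 108 (x) by 116 (y) mm outside, 22 mm high, walls 4 mm, inner floor 4 mm above the bench. Origin at the centre of its underside, on the bench; z up. The three trays stand in any order
- tray_green: fixed green open-topped tray, 108 (x) by 116 (y) mm outside, 22 mm high, walls 4 mm, inner floor 4 mm above the bench. Origin at the centre of its underside, on the bench; z up. The three trays stand in any order

How it is judged (in metres and radians):
On the way, in this order (a step that is already met when the one before it is completed fails the run):
1. the bar is lifted level at least 30 mm straight up over the cradle (within 40 mm of its middle), the parts still in place (within 25 mm) (z of bar_grip in the frame of cradle above 0.112 m and horizontal distance between bar_grip and cradle below 0.04 m and angle between bar_grip's own z axis and vertical below 0.15 rad and distance of each of stub_large_center, stub_small_center, sleeve_center, foot_center from where it was at the start of the episode below 0.025 m).
2. the bar lies released in the black bay, the parts still in place (within 25 mm) (z of bar_grip in the frame of bay below 0.048 m and horizontal distance between bar_grip and bay below 0.03 m and angle between the y axis of bar_grip and the x axis of bay, either way round below 0.15 rad and angle between bar_grip's own z axis and vertical below 0.1 rad and linear speed of bar below 0.02 m/s and contact force between the fingers and bar below 0.2 N and distance of each of stub_large_center, stub_small_center, sleeve_center, foot_center from where it was at the start of the episode below 0.025 m), for 0.1 s.
At the end, for the whole second after the job is handed in: Bar flat in the bay, grip up (0.1 rad), lengthwise (0.15 rad), its middle within 30 mm of the bay's; both stubs in the blue tray, sleeve in the yellow, foot in the green, each upright (0.15 rad), original side up, on the floor (6 mm); all at rest and released (z of bar_grip in the frame of bay below 0.048 m and horizontal distance between bar_grip and bay below 0.03 m and angle between the y axis of bar_grip and the x axis of bay, either way round below 0.15 rad and angle between bar_grip's own z axis and vertical below 0.1 rad and linear speed of each of bar, stub_large, stub_small, sleeve, foot below 0.02 m/s and contact force between the fingers and bar below 0.2 N and x of stub_large_center in the frame of tray_blue between -0.05 and 0.05 m and y of stub_large_center in the frame of tray_blue between -0.054 and 0.054 m and z of each of stub_large_center, stub_small_center in the frame of tray_blue below 0.026 m and angle between each of stub_large_center, stub_small_center, sleeve_center, foot_center's own z axis and vertical below 0.15 rad and contact force between the fingers and stub_large below 0.2 N and x of stub_small_center in the frame of tray_blue between -0.05 and 0.05 m and y of stub_small_center in the frame of tray_blue between -0.054 and 0.054 m and contact force between the fingers and stub_small below 0.2 N and x of sleeve_center in the frame of tray_yellow between -0.05 and 0.05 m and y of sleeve_center in the frame of tray_yellow between -0.054 and 0.054 m and z of sleeve_center in the frame of tray_yellow below 0.024 m and contact force between the fingers and sleeve below 0.2 N and x of foot_center in the frame of tray_green between -0.05 and 0.05 m and y of foot_center in the frame of tray_green between -0.054 and 0.054 m and z of foot_center in the frame of tray_green below 0.024 m and contact force between the fingers and foot below 0.2 N); the robot touches nothing.
It fails at once if a part or the bar is dropped (moves faster than 0.8 m/s without being held, a fall of some 33 mm) ((linear speed of stub_large above 0.8 m/s and contact force between the fingers and stub_large below 0.2 N) or (linear speed of stub_small above 0.8 m/s and contact force between the fingers and stub_small below 0.2 N) or (linear speed of sleeve above 0.8 m/s and contact force between the fingers and sleeve below 0.2 N) or (linear speed of foot above 0.8 m/s and contact force between the fingers and foot below 0.2 N) or (linear speed of bar above 0.8 m/s and contact force between the fingers and bar below 0.2 N)).
It also fails if it takes over 131 s, if anything falls off the work surface, if the arm or the gripper's body presses on something with over 40 N, if the wrist force passes 120 N, or if a joint passes its speed limit or range.

### The arm

A 6-joint arm with a two-finger parallel gripper is mounted at the origin on the work surface. World frame = base frame: x ahead of the robot, y to its left, z up, the work surface at z = 0. Lengths are in mm, angles in rad, forces in N, time in s.
With the tool pointing down it reaches from about 350 to 975 mm from the base axis. Payload 7.1 kg.
Tool frame: the origin (TCP) lies between the finger pads; the fingertips stand 14 mm ahead of it and the grasp point (between the pads) lies 5 mm behind it (ctrl.tcp_to_tips is the distance from the TCP to the fingertips, in mm); z points along the fingers, y is the line along which they close (so a half turn about z gives the same grasp; the last joint's range is limited). The gripper opens to 88 mm and grips with 3 to 60 N. Pads are 20 mm wide; open, the fingers measure 115 mm over their backs; the gripper's body (75 mm by 178 mm) begins 61 mm behind the grasp point.
Start: joints at [-1.179, 0.423, 1.63, -0, 1.089, -0.019], TCP at [249.605, -572.977, 236.675] pointing down, gripper open.
Joint ranges: [-3, 3], [-0.9, 2.11], [0.09, 2.58], [-1.31, 4.45], [0.11, 2.69], [-2.54, 2.54]. Speed limits (rad/s): [2.39, 2.39, 3.01, 3.14, 3.14, 3.14].

### API

Orientations are given as a rotation vector (axis times angle).
In Python, from workcell import ctrl gives the robot as it stands.
- The arm moves only by the tool apply_moves, never from a script. Its argument "series" is a list that holds one entry, the list of rows, each a list of 7 numbers: the shift along the tool's x, y, z in cm, then the turn, a rotation vector about the tool's x, y, z in degrees, then the opening, from 0 (shut) to 1 (fully open). A call has 1 to 12 rows; each row shifts and turns the commanded pose from where the row before left it, along the tool's axes as they then stand; what a row does not reach is not made up. A row lasts 1/10 s, in which the tool goes at most 50 mm and 8.59 degrees, less where a joint would pass 70% of its speed; a pose out of reach is approached as far as the arm can. A call with a gripper value outside its range is refused whole. The fingers move at their own pace and stop on an object; the grip force is fixed at half the most. Time passes only in rows, so rows that do not move let the fingers close. It gives the time, the measured TCP pose, the force and the opening at its end, in the units of the state.
- ctrl.get_obs(): the state, without advancing time (a new reading comes with each control period).
- ctrl.get_image(name): name is "scene" or "top"; returns a dict with "img" (420x560x3 uint8, blue, green, red), "K" (3x3 intrinsics, pixels), "cam_to_world" (4x4, takes a point from camera to world coordinates). Camera axes: x right, y down, z forward; pixel columns grow to the right and rows downward; lengths in mm; the calibration is good to about 2 mm. A picture is of the moment at which its call begins. There is no depth.
- ctrl.close_job(): hands the job in, once; it reports no verdict.
The state is a dict: "t": time; "qpos": joint angles; "qvel": joint speeds; "joint_torque": joint torques, N m; "ee_pos": TCP position; "orientation": TCP orientation; "ft_force": force on the tool from outside, world axes, zero at the start; "moment": the same for the moment, N m; "width": finger opening in mm.
Only numpy, scipy, OpenCV 4.12 (cv2) and the standard library are available. Lean on these libraries where they do the work, as an engineer would, in place of code of your own. Each camera call takes 0.05 s, during which the arm holds its last target. There are 200 camera calls.

## Working session

There is one attempt and no reset: what is moved stays moved. The work goes in short steps, Python scripts to look and compute and a tool call to move; the robot and the scene stay as the last step left them, time stands still between calls to the robot, and variables do not carry over. Pictures are saved under pics/ and viewed, on a budget of 14 in all, crops included, one or two more only if the job needs it, and the job is handed in when it is done.

Besides the shell and the picture viewer there is one more tool, called after "Call:" by a JSON object that holds its "method" and its "body". apply_moves: Moves the arm, as the interface text tells. Its arguments: {"type":"object","properties":{"series":{"type":"array","items":{"type":"array","items":{"type":"array","items":{"type":"number"}}}}},"required":["series"]}

```bash
mkdir -p pics; cat > h.py <<'E'
import numpy as np,cv2
from workcell import ctrl
def snap(n,f):
    d=ctrl.get_image(n); cv2.imwrite('pics/'+f,d['img']); np.savez('pics/'+f+'.npz',**d); return d
def ray(d,u,v,z):
    K=np.array(d['K']);T=np.array(d['cam_to_world'])
    r=T[:3,:3]@np.linalg.solve(K,[u,v,1.]);o=T[:3,3]
    return o+r*(z-o[2])/r[2]
def proj(d,p):
    T=np.linalg.inv(np.array(d['cam_to_world']));K=np.array(d['K'])
    q=K@(T[:3,:3]@np.array(p,float)+T[:3,3]);return q[:2]/q[2]
E
python3 - <<'E'
from h import *
for n in('scene','top'):
    d=snap(n,n+'0.png');print(n,np.round(d['cam_to_world'],2).tolist(),np.round(d['K'],1).tolist())
print({k:np.round(v,3).tolist() for k,v in ctrl.get_obs().items()})
E
```

```text
scene [[0.21, 0.77, -0.6, 1181.44], [0.98, -0.17, 0.12, -185.18], [-0.0, -0.61, -0.79, 914.28], [0.0, 0.0, 0.0, 1.0]] [[504.9, 0.0, 278.9], [0.0, 504.9, 205.3], [0.0, 0.0, 1.0]]
top [[-0.02, -0.99, 0.15, 414.39], [-1.0, 0.02, -0.0, -68.09], [-0.0, -0.15, -0.99, 851.7], [0.0, 0.0, 0.0, 1.0]] [[461.7, 0.0, 277.0], [0.0, 461.7, 213.7], [0.0, 0.0, 1.0]]
{'t': 0.1, 'qpos': [-1.179, 0.424, 1.631, -0.0, 1.089, -0.019], 'qvel': [-0.0, -0.001, -0.001, -0.001, 0.0, -0.002], 'joint_torque': [0.0, -54.562, -27.432, 0.064, 0.019, -0.0], 'ee_pos': [249.413, -572.57, 235.993], 'orientation': [-3.074, -0.64, 0.0], 'ft_force': [0.441, 0.845, 0.396], 'moment': [-0.109, -0.015, -0.029], 'width': 88.129}
```

View pics/top0.png

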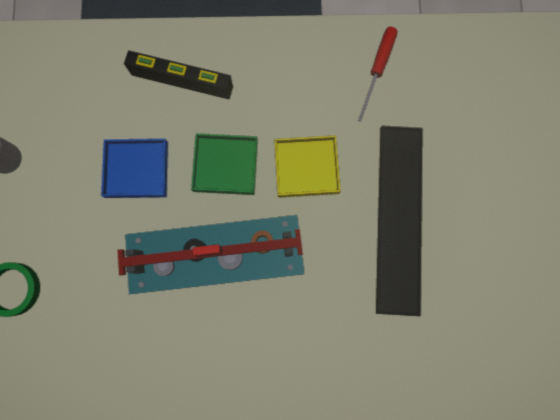

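View pics/scene0.png

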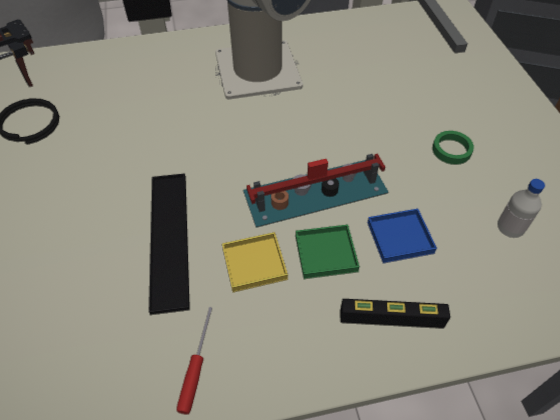

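The top view shows the bar along (120,262)-(300,243). Along it, left to right, are a steel stub at (163,265), the foot at (195,250), a steel stub at (230,258) and the sleeve at (262,241). The trays in order are blue (135,168), green (225,164) and yellow (307,166), with the bay at (400,220). The scene view agrees.

```bash
cat > m.py <<'E'
from h import *
d=dict(np.load('pics/top0.png.npz'));im=d['img'];hsv=cv2.cvtColor(im,cv2.COLOR_BGR2HSV)
def big(m,roi=None,n=1):
    m=m.astype(np.uint8)
    if roi:
        k=np.zeros_like(m);x0,y0,x1,y1=roi;k[y0:y1,x0:x1]=1;m=m*k
    cs,_=cv2.findContours(m,cv2.RETR_EXTERNAL,cv2.CHAIN_APPROX_NONE)
    return max(cs,key=cv2.contourArea)
def rect(c,z):
    p=np.array([ray(d,u,v,z)[:2] for u,v in c[:,0]],np.float32)
    r=cv2.minAreaRect(p);b=cv2.boxPoints(r);e=b[1]-b[0];f=b[2]-b[1]
    if np.hypot(*f)>np.hypot(*e):e=f
    a=np.degrees(np.arctan2(e[1],e[0]));return np.round(r[0],1),np.round(r[1],1),round(float((a+180)%180),2)
H,S,V=[hsv[...,i] for i in range(3)]
print('teal',rect(big((H>82)&(H<100)&(S>90),(110,200,320,310)),6))
print('blue',rect(big((H>105)&(H<130)&(S>120),(80,120,180,210)),22))
print('green',rect(big((H>45)&(H<80)&(S>120),(180,120,265,210)),22))
print('yel',rect(big((H>20)&(H<35)&(S>150),(265,120,350,210)),22))
print('bay',rect(big((V<70),(360,110,440,330)),14))
red=((H<6)|(H>174))&(S>150)
c=big(red,(110,220,310,290));print('bar',rect(c,58))
c2=big(red&(V>170),(180,235,230,270));print('grip',rect(c2,103),cv2.boundingRect(c2))
cv2.imwrite('pics/z.png',cv2.resize(im[210:300,110:315],None,fx=3.9,fy=3.9,interpolation=cv2.INTER_CUBIC))
E
python3 m.py
```

```text
teal (array([444.6,  45.1]), array([ 47.9, 316.3]), 95.56)
blue (array([634.6, 193.5]), array([117. , 108.7]), 89.86)
green (array([636.9,  27.3]), array([113.2, 100.1]), 86.48)
yel (array([ 632.9, -125.6]), array([108.8, 113.9]), 92.71)
bay (array([ 533.6, -293.5]), array([ 78.4, 347.6]), 175.72)
bar (array([462.8, 117.7]), array([ 39.6, 173.7]), 92.14)Traceback (most recent call last):
  File "m.py", line 22, in <module>
    c2=big(red&(V>170),(180,235,230,270));print('grip',rect(c2,103),cv2.boundingRect(c2))
  File "m.py", line 8, in big
    return max(cs,key=cv2.contourArea)
ValueError: max() iterable argument is empty
```

```bash
python3 - <<'E'
s=open('m.py').read()
i=s.index("print('teal'")
head=s[:i]
head+='''
def allp(m,roi):
    k=np.zeros(m.shape,np.uint8);x0,y0,x1,y1=roi;k[y0:y1,x0:x1]=1
    m=cv2.morphologyEx(m.astype(np.uint8)*k,cv2.MORPH_OPEN,np.ones((2,2)))
    v,u=np.nonzero(m);return np.stack([u,v],1)[:,None,:].astype(float)
red=((H<8)|(H>172))&(S>140)
'''
open('m.py','w').write(head)
E
python3 - <<'E'
from m import *
print('teal',rect(allp((H>82)&(H<100)&(S>90),(110,200,320,310)),6))
print('green',rect(allp((H>45)&(H<80)&(S>90),(180,120,265,210)),22))
print('bar',rect(allp(red,(110,220,310,290)),58))
print('bay raw',[cv2.boundingRect(big((V<70),(360,110,440,330)))])
c=allp(red,(180,235,230,270))[:,0].astype(int)
print('V pct',np.percentile(V[c[:,1],c[:,0]],[5,25,50,75,95]))
for y in range(238,264): print(y,' '.join('%3d'%im[y,x,2] for x in range(184,230,2)))
cv2.imwrite('pics/z.png',cv2.resize(im[210:300,110:315],None,fx=3.9,fy=3.9,interpolation=cv2.INTER_CUBIC))
E
```

```text
teal (array([472.,  46.]), array([106.8, 316.3]), 95.48)
green (array([638. ,  24.8]), array([115. , 108.1]), 86.03)
bar (array([471.9,  46.1]), array([ 41.5, 313. ]), 95.5)
bay raw [(376, 126, 46, 190)]
V pct [ 66.    96.   102.   151.25 154.  ]
238  49  51  49  51  41  42  47  50  51  50  52  50  51  53  51  51  51  49  52  53  53  52  51
239  48  51  47  43  36  40  37  45  49  52  50  50  50  52  53  52  51  52  52  51  51  53  51
240  48  49  44  39  38  37  39  40  44  49  53  52  51  51  49  52  54  52  52  50  53  54  51
241  51  47  40  37  37  37  36  38  36  43  50  53  49  52  52  52  49  50  52  51  52  52  50
242  49  43  37  39  35  38  35  37  37  38  48  50  50  51  54  49  52  53  53  51  52  52  54
243  48  40  36  38  36  38  38  37  35  38  40  49  49  51  51  51  54  53  52  55  53  52  50
244  47  36  37  35  38  39  36  35  34  38  36  48  57  62  61  70  87  84  54  53  53  56  57
245  39  37  36  39  55  57  40  40  49  55  55  73  94 116 118 129 137 123  61  66  73  84  86
246  40  38  38  47  89  88  69  78 101 117 122 132 140 146 146 150 151 133  64  84  
[... 942 characters left out ...]
  60  84  96  94 101 109 112
257 103 102 101  99 100  98  91  76  69  69  62  63  61  59  53  51  53  90 101 102 110 111 113
258  99 100  97  86  83  75  65  58  50  48  52  53  52  52  52  51  53  91 103 103 110 113 112
259  79  73  69  59  51  47  40  39  36  39  50  52  51  50  51  52  54  89 101 102 108 111 113
260  57  53  50  49  40  38  34  32  37  48  52  50  51  53  51  53  54  88 102 105 106 112 115
261  50  51  50  48  44  42  40  40  46  51  50  52  51  52  52  52  51  82 101 103 105 114 115
262  50  51  47  52  49  48  45  48  50  50  52  51  50  52  54  52  51  69 100 102 102 108 113
263  51  50  49  50  50  50  49  49  52  52  51  53  52  51  50  51  51  59  98 104 103 102 105
```

View pics/z.png

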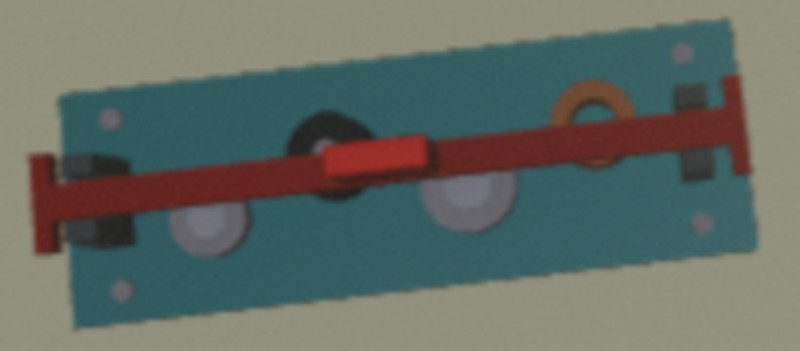

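Stubs sit at zoom (208,217), the smaller one, and (468,190), the larger. The foot is at (330,155) and the sleeve at (595,125). The grip top is around (375,157).

```bash
cat >> h.py <<'E'
from scipy.spatial.transform import Rotation as R
def plan(pos,head):
    o=ctrl.get_obs();M=R.from_rotvec(o['orientation']).as_matrix();p=np.array(o['ee_pos'])
    h=np.degrees(np.arctan2(M[1,1],M[0,1]));t=-((head-h+180)%360-180)
    a=np.radians(head);Y=np.array([np.cos(a),np.sin(a),0]);Z=np.array([0,0,-1.]);X=np.cross(Y,Z)
    D=np.array(pos)-p;print('t',round(o['t'],2),'pos',np.round(p,1),'head',round(h,2),'tilt',np.round(M[:2,2],4),'w',round(o['width'],1),'F',np.round(o['ft_force'],1))
    print(' turn z deg',round(t,2),'then shift cm',np.round(np.array([X@D,Y@D,Z@D])/10,2),'| shift in current frame',np.round(M.T@D/10,2))
E
python3 - <<'E'
from m import *
c=allp(red&(V>125),(180,235,230,270));print('grip top',rect(c,103),rect(c,103)[0])
import h; h.plan([472,46,130],5.5)
for u,v in((376/3.9+110,157/3.9+210),):print(ray(d,u,v,103))
E
```

```text
grip top (array([472.5,  46.1]), array([11.8, 41.2]), 95.05) [472.5  46.1]
t 0.1 pos [ 249.4 -572.6  236. ] head -66.47 tilt [-0.0005  0.0012] w 88.1 F [0.4 0.8 0.4]
 turn z deg -71.97 then shift cm [59.44 28.08 10.6 ] | shift in current frame [ 45.11 -47.81  10.66]
[472.99781736  46.2789868  103.        ]
```

Call:
{"method": "apply_moves", "body": {"series": [[[0,0,0,0,0,-8,1],[0,0,0,0,0,-8,1],[0,0,0,0,0,-8,1],[0,0,0,0,0,-8,1],[0,0,0,0,0,-8,1],[0,0,0,0,0,-8,1],[0,0,0,0,0,-8,1],[0,0,0,0,0,-8,1],[0,0,0,0,0,-8,1],[4.2,2,0,0,0,0,1],[4.2,2,0,0,0,0,1],[4.2,2,0,0,0,0,1]]]}}

```text
t: 1.3
ee_pos: [297.1, -440.2, 236.1]
orientation: [-2.112, -2.324, -0.001]
ft_force: [1.2, -0.3, 0.4]
width: 87.6
```

Call:
{"method": "apply_moves", "body": {"series": [[[4.2,2,0,0,0,0,1],[4.2,2,0,0,0,0,1],[4.2,2,0,0,0,0,1],[4.2,2,0,0,0,0,1],[4.2,2,0,0,0,0,1],[4.2,2,0,0,0,0,1],[4.2,2,0,0,0,0,1],[4.2,2,0,0,0,0,1],[4.2,2,0,0,0,0,1],[4.2,2,0,0,0,0,1],[4.2,2,0,0,0,0,1],[0,0,0,0,0,0,1]]]}}

```text
t: 2.5
ee_pos: [473.0, 43.5, 236.7]
orientation: [2.105, 2.331, 0.002]
ft_force: [-0.2, -0.2, -1.2]
width: 87.8
```

```bash
python3 -c "
from h import *
plan([472.5,46.1,78],5.5)"
```

```text
t 2.5 pos [473.   43.5 236.7] head 5.83 tilt [0.0012 0.001 ] w 87.8 F [-0.2 -0.2 -1.2]
 turn z deg 0.33 then shift cm [ 0.26 -0.03 15.87] | shift in current frame [ 0.25 -0.05 15.87]
```

Call:
{"method": "apply_moves", "body": {"series": [[[0.25,0,4,0,0,0.3,1],[0,0,4,0,0,0,1],[0,0,4,0,0,0,1],[0,0,2,0,0,0,1],[0,0,1,0,0,0,1],[0,0,0.85,0,0,0,1],[0,0,0,0,0,0,0.5],[0,0,0,0,0,0,0.3],[0,0,0,0,0,0,0.2],[0,0,0,0,0,0,0],[0,0,0,0,0,0,0],[0,0,0,0,0,0,0]]]}}

```text
t: 3.7
ee_pos: [471.5, 41.8, 78.5]
orientation: [2.117, 2.32, 0.001]
ft_force: [0.1, -0.3, 0.2]
width: 43.5
```

```bash
python3 -c "
from h import *
plan([472.5,46.1,78],5.5);snap('scene','s1.png')"
```

```text
t 3.7 pos [471.5  41.8  78.5] head 5.24 tilt [0.0006 0.    ] w 43.5 F [ 0.1 -0.3  0.2]
 turn z deg -0.26 then shift cm [0.42 0.14 0.05] | shift in current frame [0.42 0.14 0.05]
```

View pics/s1.png

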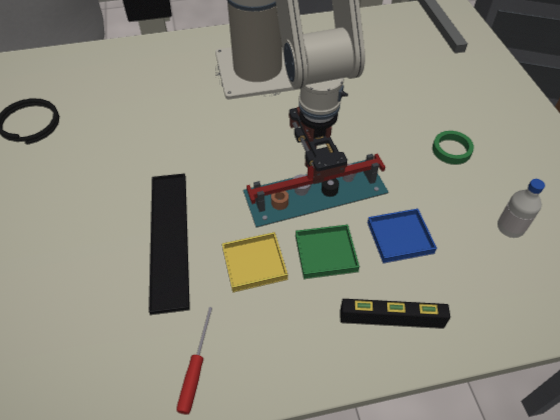

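The scene view shows the fingers straddling the grip around (325,165), still closing. I'll make a small centring shift and finish closing.

Call:
{"method": "apply_moves", "body": {"series": [[[0.4,0.1,0,0,0,0,0.5],[0,0,0,0,0,0,0.4],[0,0,0,0,0,0,0],[0,0,0,0,0,0,0],[0,0,0,0,0,0,0],[0,0,0,0,0,0,0],[0,0,0,0,0,0,0],[0,0,0,0,0,0,0],[0,0,0,0,0,0,0],[0,0,0,0,0,0,0]]]}}

```text
t: 4.75
ee_pos: [472.5, 45.9, 78.3]
orientation: [2.117, 2.32, 0.001]
ft_force: [3.6, 0.9, -1.4]
width: 13.8
```

```bash
python3 -c "
from h import *
plan([472.5,46.1,78],5.5);plan([472.5,46.1,78],5.5)"
```

```text
t 4.75 pos [472.5  45.9  78.3] head 5.24 tilt [0.0011 0.0001] w 13.8 F [ 3.6  0.9 -1.4]
 turn z deg -0.26 then shift cm [0.02 0.   0.03] | shift in current frame [0.02 0.   0.03]
t 4.75 pos [472.5  45.9  78.3] head 5.24 tilt [0.0011 0.0001] w 13.8 F [ 3.6  0.9 -1.4]
 turn z deg -0.26 then shift cm [0.02 0.   0.03] | shift in current frame [0.02 0.   0.03]
```

Call:
{"method": "apply_moves", "body": {"series": [[[0,0,-0.3,0,0,0,0],[0,0,-0.6,0,0,0,0],[0,0,-0.8,0,0,0,0],[0,0,-0.8,0,0,0,0],[0,0,-1,0,0,0,0],[0,0,-1,0,0,0,0],[0,0,-1,0,0,0,0],[0,0,-1,0,0,0,0],[0,0,-1.5,0,0,0,0],[0,0,-1,0,0,0,0],[0,0,0,0,0,0,0],[0,0,0,0,0,0,0]]]}}

```text
t: 5.95
ee_pos: [471.9, 45.9, 168.3]
orientation: [2.118, 2.32, 0.0]
ft_force: [-0.3, -0.1, -3.7]
width: 13.8
```

```bash
python3 -c "
from h import *
plan([533.6,-293.5,160],-94.3);snap('scene','s2.png')"
```

```text
t 5.95 pos [471.9  45.9 168.3] head 5.24 tilt [0.0003 0.    ] w 13.8 F [-0.3 -0.1 -3.7]
 turn z deg 99.54 then shift cm [ 8.7  33.38  0.83] | shift in current frame [-34.36   3.05   0.83]
```

View pics/s2.png

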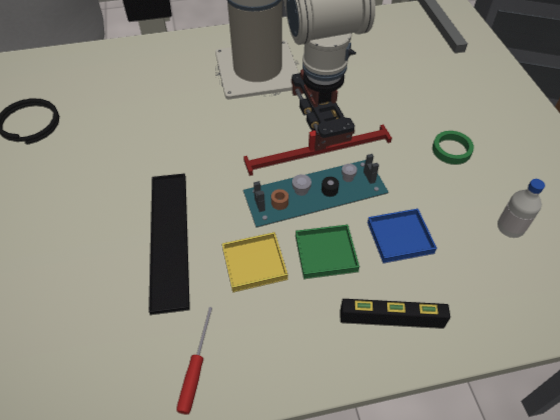

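The bar is lifted level, running (250,160)-(388,135), with all four parts still standing. Next I carry it to the bay.

Call:
{"method": "apply_moves", "body": {"series": [[[-1.5,0.15,0,0,0,0,0],[-2.5,0.2,0,0,0,0,0],[-3.3,0.3,0,0,0,0,0],[-3.3,0.3,0,0,0,0,0],[-3.3,0.3,0,0,0,0,0],[-3.3,0.3,0,0,0,0,0],[-3.3,0.3,0,0,0,0,0],[-3.3,0.3,0,0,0,0,0],[-3.3,0.3,0,0,0,0,0],[-3.3,0.3,0,0,0,0,0],[-2.5,0.2,0,0,0,0,0],[-1.4,0.1,0,0,0,0,0]]]}}

```text
t: 7.2
ee_pos: [533.4, -294.7, 167.1]
orientation: [-2.119, -2.318, 0.001]
ft_force: [1.6, 0.5, -3.3]
width: 14.2
```

Call:
{"method": "apply_moves", "body": {"series": [[[0,0,0,0,0,4,0],[0,0,0,0,0,6,0],[0,0,0,0,0,7,0],[0,0,0,0,0,7,0],[0,0,0,0,0,7,0],[0,0,0,0,0,7,0],[0,0,0,0,0,7,0],[0,0,0,0,0,7,0],[0,0,0,0,0,7,0],[0,0,0,0,0,7,0],[0,0,0,0,0,7,0],[0,0,0,0,0,7,0]]]}}

```text
t: 8.4
ee_pos: [533.1, -292.0, 167.3]
orientation: [-3.113, -0.409, 0.002]
ft_force: [-0.5, 0.1, -3.3]
width: 13.8
```

Call:
{"method": "apply_moves", "body": {"series": [[[0,0,0,0,0,7,0],[0,0,0,0,0,6,0],[0,0,0,0,0,4,0],[0,0,0,0,0,2.5,0],[0,0,0,0,0,0,0],[0,0,0,0,0,0,0]]]}}

```text
t: 9.0
ee_pos: [533.3, -292.3, 167.6]
orientation: [-3.139, 0.114, 0.002]
ft_force: [-0.3, -0.3, -4.2]
width: 13.9
```

```bash
python3 -c "
from h import *
plan([533.6,-293.5,38.5],-94.3);snap('scene','s3.png');snap('top','t3.png')"
```

```text
t 9.0 pos [ 533.3 -292.3  167.6] head -94.17 tilt [-0.001   0.0007] w 13.9 F [-0.3 -0.3 -4.2]
 turn z deg 0.13 then shift cm [ 0.04  0.11 12.91] | shift in current frame [ 0.05  0.12 12.91]
```

View pics/t3.png

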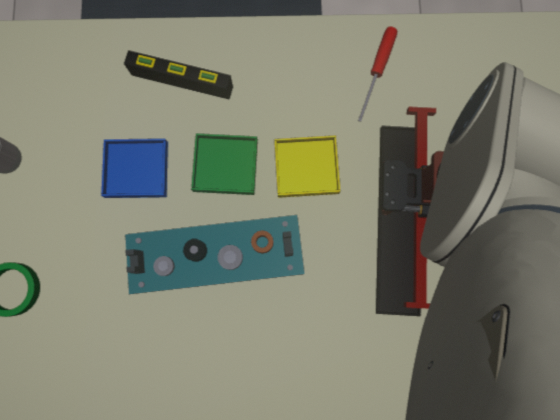

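The top view shows the bar at (420,108)-(420,306), parallel to the bay below it. All four parts are unobstructed in the cradle, at (163,265), (195,250), (230,257) and (262,241). Lowering now.

Call:
{"method": "apply_moves", "body": {"series": [[[0.05,0.1,2,0,0,0,0],[0,0,3,0,0,0,0],[0,0,3,0,0,0,0],[0,0,2,0,0,0,0],[0,0,1.5,0,0,0,0],[0,0,0.6,0,0,0,0],[0,0,0.4,0,0,0,0],[0,0,0.2,0,0,0,0],[0,0,0.1,0,0,0,0],[0,0,0,0,0,0,0],[0,0,0,0,0,0,0]]]}}

```text
t: 10.2
ee_pos: [534.4, -294.2, 40.8]
orientation: [3.139, -0.117, 0.001]
ft_force: [0.2, -0.1, -3.3]
width: 14.0
```

```bash
python3 - <<'E'
from h import *
plan([533.6,-293.5,38.3],-94.3)
d=snap('scene','s4.png')
im=d['img'][160:320,110:270];cv2.imwrite('pics/s4z.png',cv2.resize(im,None,fx=3.5,fy=3.5,interpolation=cv2.INTER_CUBIC))
E
```

```text
t 10.2 pos [ 534.4 -294.2   40.8] head -94.26 tilt [ 0.0009 -0.0005] w 14.0 F [ 0.2 -0.1 -3.3]
 turn z deg 0.04 then shift cm [-0.09 -0.06  0.25] | shift in current frame [-0.09 -0.06  0.25]
```

View pics/s4z.png

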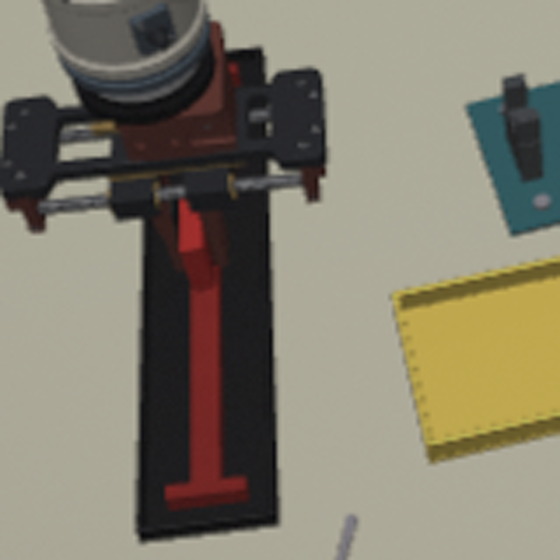

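The bar is inside the bay, with its end plate at (205,492) clear of all the walls. I'll lower the last millimetres and release.

Call:
{"method": "apply_moves", "body": {"series": [[[0,0,0.1,0,0,0,0],[0,0,0.1,0,0,0,0],[0,0,0.05,0,0,0,0],[0,0,0,0,0,0,0],[0,0,0,0,0,0,0]]]}}

```text
t: 10.75
ee_pos: [534.2, -294.0, 38.3]
orientation: [3.139, -0.117, 0.0]
ft_force: [-2.2, 0.9, 5.1]
width: 14.0
```

```bash
python3 -c "
from h import *
plan([533.6,-293.5,38.3],-94.3)"
```

```text
t 10.75 pos [ 534.2 -294.    38.3] head -94.26 tilt [ 0.0003 -0.0002] w 14.0 F [-2.2  0.9  5.1]
 turn z deg 0.04 then shift cm [-0.06 -0.05  0.  ] | shift in current frame [-0.06 -0.05  0.  ]
```

Contact: the force went from -3 to +5 N. Release, then lift.

Call:
{"method": "apply_moves", "body": {"series": [[[0,0,0,0,0,0,0.3],[0,0,0,0,0,0,0.6],[0,0,0,0,0,0,0.6],[0,0,0,0,0,0,0.6],[0,0,0,0,0,0,0.6],[0,0,0,0,0,0,0.6],[0,0,-1,0,0,0,0.6],[0,0,-2,0,0,0,0.6],[0,0,-4,0,0,0,0.6],[0,0,-4,0,0,0,0.6],[0,0,0,0,0,0,0.6]]]}}

```text
t: 11.85
ee_pos: [537.3, -295.8, 154.0]
orientation: [3.135, -0.117, 0.014]
ft_force: [0.6, -0.1, 0.9]
width: 52.7
```

```bash
python3 - <<'E'
from h import *
d=dict(np.load('pics/t3.png.npz'));im=d['img']
hsv=cv2.cvtColor(im,cv2.COLOR_BGR2HSV);H,S,V=[hsv[...,i].astype(int) for i in range(3)]
teal=((H>80)&(H<102)&(S>80)).astype(np.uint8)
B=np.zeros_like(teal);B[215:297,125:308]=1
m=((1-teal)&B)
n,l,st,c=cv2.connectedComponentsWithStats(m)
for i in range(1,n):
    if 40<st[i,4]<900: print(st[i],np.round(c[i],1),np.round(im[l==i].mean(0)),[np.round(ray(d,*c[i],z)[:2],1).tolist() for z in(34,38)], np.round(2*np.sqrt(st[i,4]/np.pi)*1.76,1))
cv2.imwrite('pics/tz.png',cv2.resize(im[210:300,120:310],None,fx=4.2,fy=4.2,interpolation=cv2.INTER_CUBIC))
E
```

```text
[250 230  24  24 366] [261.9 241.3] [ 65.  81. 102.] [[492.5, -41.6], [492.2, -41.8]] 38.0
[283 231  11  26 220] [287.6 243.4] [69. 71. 62.] [[488.1, -87.1], [487.8, -87.0]] 29.5
[184 239  23  22 402] [194.7 249.8] [51. 52. 47.] [[479.6, 77.6], [479.3, 76.8]] 39.8
[217 245  26  25 517] [229.6 257. ] [117. 110. 106.] [[465.8, 15.7], [465.6, 15.3]] 45.2
[153 256  22  20 346] [163.3 265.6] [113. 107. 103.] [[452.6, 132.6], [452.4, 131.6]] 36.9
```

View pics/tz.png

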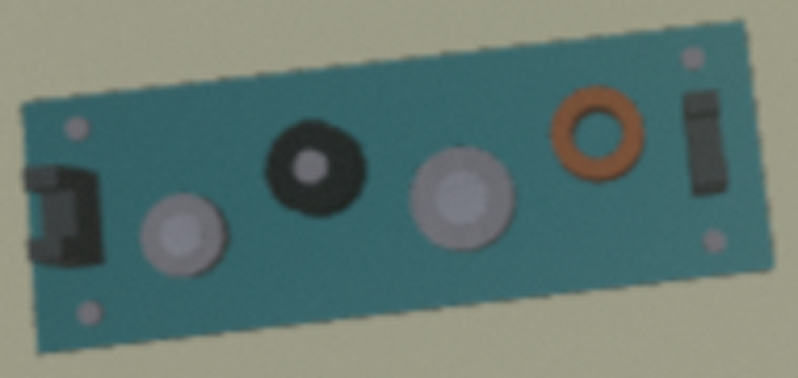

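The zoomed view gives small stub (180,235), foot (dot at 310,167), large stub (462,197) and sleeve (598,134). Next I compute the targets.

```bash
python3 - <<'E'
from h import *
d=dict(np.load('pics/t3.png.npz'))
for n,u,v,z in(('small',162.9,265.9,38),('foot',193.9,249.8,34),('large',229.8,256.9,38),('sleeve',262.2,241.7,34)):print(n,np.round(ray(d,u,v,z),1))
plan([492,-42,130],5.5)
snap('scene','s5.png')
snap('top','t5.png')
E
```

```text
small [452.  132.3  38. ]
foot [479.6  79.   34. ]
large [465.7  15.   38. ]
sleeve [491.9 -42.2  34. ]
t 11.85 pos [ 537.3 -295.8  154. ] head -94.26 tilt [ 0.0088 -0.0051] w 52.7 F [ 0.6 -0.1  0.9]
 turn z deg -99.76 then shift cm [25.69 -2.08  2.4 ] | shift in current frame [ -6.42 -24.98   2.23]
```

View pics/s5.png

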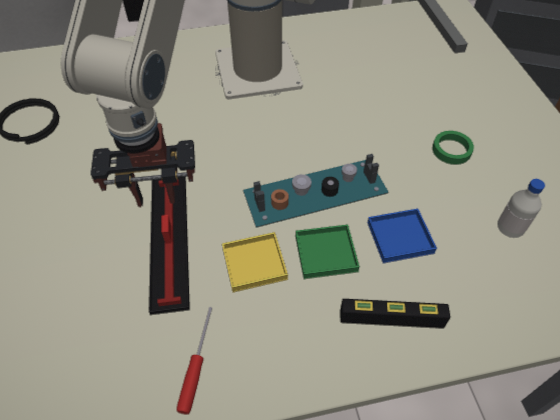

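The bar lies released in the bay, centred, with its grip up at (167,228). On to the sleeve.

Call:
{"method": "apply_moves", "body": {"series": [[[0,0,0,0,0,-8.3,0.8],[0,0,0,0,0,-8.3,0.8],[0,0,0,0,0,-8.3,0.8],[0,0,0,0,0,-8.3,0.8],[0,0,0,0,0,-8.3,0.8],[0,0,0,0,0,-8.3,0.8],[0,0,0,0,0,-8.3,0.8],[0,0,0,0,0,-8.3,0.8],[0,0,0,0,0,-8.3,0.8],[0,0,0,0,0,-8.3,0.8],[0,0,0,0,0,-8.3,0.8],[0,0,0,0,0,-8.4,0.8]]]}}

```text
t: 13.15
ee_pos: [533.0, -293.4, 146.0]
orientation: [-2.105, -2.328, 0.001]
ft_force: [0.4, -0.1, 1.2]
width: 70.2
```

Call:
{"method": "apply_moves", "body": {"series": [[[4.3,-0.35,0.4,0,0,0,0.8],[4.3,-0.35,0.4,0,0,0,0.8],[4.3,-0.35,0.4,0,0,0,0.8],[4.3,-0.35,0.4,0,0,0,0.8],[4.3,-0.35,0.4,0,0,0,0.8],[4.2,-0.35,0.4,0,0,0,0.8],[0,0,0,0,0,0,0.8],[0,0,0,0,0,0,0.8]]]}}

```text
t: 13.95
ee_pos: [487.9, -39.3, 122.7]
orientation: [-2.11, -2.326, 0.002]
ft_force: [0.7, -0.5, -0.6]
width: 70.1
```

```bash
python3 -c "
from h import *
plan([492,-42,23],5.5)"
```

```text
t 13.95 pos [487.9 -39.3 122.7] head 5.58 tilt [-0.0023  0.0001] w 70.1 F [ 0.7 -0.5 -0.6]
 turn z deg 0.08 then shift cm [-0.31  0.38  9.97] | shift in current frame [-0.32  0.4   9.97]
```

Call:
{"method": "apply_moves", "body": {"series": [[[-0.3,0.4,3,0,0,0,0.8],[0,0,3,0,0,0,0.8],[0,0,2,0,0,0,0.8],[0,0,1,0,0,0,0.8],[0,0,0.9,0,0,0,0.8],[0,0,0,0,0,0,0.8],[0,0,0,0,0,0,0.6],[0,0,0,0,0,0,0.5],[0,0,0,0,0,0,0],[0,0,0,0,0,0,0],[0,0,0,0,0,0,0],[0,0,0,0,0,0,0]]]}}

```text
t: 15.15
ee_pos: [493.4, -42.7, 25.2]
orientation: [2.113, 2.324, 0.001]
ft_force: [0.1, -0.2, 7.1]
width: 39.7
```

```bash
python3 -c "
from h import *
plan([492,-42,23],5.5);plan([632.9,-125.6,120],2.7)"
```

```text
t 15.15 pos [493.4 -42.7  25.2] head 5.44 tilt [ 0.0009 -0.0001] w 39.7 F [ 0.1 -0.2  7.1]
 turn z deg -0.06 then shift cm [ 0.08 -0.14  0.22] | shift in current frame [ 0.08 -0.14  0.22]
t 15.15 pos [493.4 -42.7  25.2] head 5.44 tilt [ 0.0009 -0.0001] w 39.7 F [ 0.1 -0.2  7.1]
 turn z deg 2.74 then shift cm [-8.94 13.54 -9.48] | shift in current frame [-9.58 13.1  -9.47]
```

Call:
{"method": "apply_moves", "body": {"series": [[[0,0,-0.5,0,0,0,0],[0,0,-1.5,0,0,0,0],[0,0,-2.5,0,0,0,0],[0,0,-2.5,0,0,0,0],[0,0,-1.5,0,0,0,0],[-1.5,2.3,-1,0,0,0,0],[-2.5,3.2,0,0,0,0,0],[-2.5,3.2,0,0,0,0,0],[-2,2.8,0,0,0,0,0],[-1,1.6,0,0,0,2.7,0],[0,0,0,0,0,0,0],[0,0,0,0,0,0,0]]]}}

```text
t: 16.35
ee_pos: [631.4, -124.6, 119.1]
orientation: [-2.166, -2.273, 0.001]
ft_force: [-0.8, 0.1, -1.4]
width: 39.1
```

```bash
python3 -c "
from h import *
plan([632.9,-125.6,23],2.7)"
```

```text
t 16.35 pos [ 631.4 -124.6  119.1] head 2.77 tilt [-0.0018  0.0005] w 39.1 F [-0.8  0.1 -1.4]
 turn z deg 0.07 then shift cm [-0.1   0.14  9.61] | shift in current frame [-0.11  0.16  9.61]
```

Call:
{"method": "apply_moves", "body": {"series": [[[-0.1,0.15,2,0,0,0,0],[0,0,3,0,0,0,0],[0,0,2,0,0,0,0],[0,0,1,0,0,0,0],[0,0,0.6,0,0,0,0],[0,0,0.4,0,0,0,0],[0,0,0.2,0,0,0,0],[0,0,0,0,0,0,0],[0,0,0,0,0,0,0]]]}}

```text
t: 17.25
ee_pos: [634.5, -125.9, 28.4]
orientation: [2.167, 2.273, 0.001]
ft_force: [-0.2, -0.1, -1.0]
width: 39.6
```

Call:
{"method": "apply_moves", "body": {"series": [[[0,0,0.1,0,0,0,0],[0,0,0.1,0,0,0,0],[0,0,0,0,0,0,0],[0,0,0,0,0,0,0]]]}}

```text
t: 17.65
ee_pos: [634.0, -125.8, 25.7]
orientation: [-2.168, -2.274, 0.0]
ft_force: [-0.1, 0.5, -0.5]
width: 39.4
```

Call:
{"method": "apply_moves", "body": {"series": [[[0,0,0.1,0,0,0,0],[0,0,0.1,0,0,0,0],[0,0,0,0,0,0,0],[0,0,0,0,0,0,0]]]}}

```text
t: 18.05
ee_pos: [634.0, -125.8, 23.6]
orientation: [-2.168, -2.274, 0.0]
ft_force: [-0.1, -0.3, -1.5]
width: 39.7
```

Call:
{"method": "apply_moves", "body": {"series": [[[0,0,0.1,0,0,0,0],[0,0,0,0,0,0,0],[0,0,0,0,0,0,0]]]}}

```text
t: 18.35
ee_pos: [634.2, -125.8, 23.2]
orientation: [2.168, 2.274, 0.0]
ft_force: [-2.1, 0.6, 5.5]
width: 39.5
```

Contact. Release, lift, and go to the large stub.

Call:
{"method": "apply_moves", "body": {"series": [[[0,0,0,0,0,0,0.52],[0,0,0,0,0,0,0.6],[0,0,0,0,0,0,0.6],[0,0,0,0,0,0,0.6],[0,0,-0.5,0,0,0,0.6],[0,0,-1.5,0,0,0,0.6],[0,0,-3,0,0,0,0.6],[0,0,-3,0,0,0,0.8],[0,0,-2,0,0,2.8,0.8],[0,0,0,0,0,-5.6,0.8],[0,0,0,0,0,0,0.8]]]}}

```text
t: 19.45
ee_pos: [634.8, -125.9, 124.9]
orientation: [2.109, 2.325, 0.002]
ft_force: [-0.3, 0.1, -0.2]
width: 69.7
```

```bash
python3 -c "
from h import *
plan([465.7,15,110],5.5)"
```

```text
t 19.45 pos [ 634.8 -125.9  124.9] head 5.6 tilt [ 0.0029 -0.0006] w 69.7 F [-0.3  0.1 -0.2]
 turn z deg 0.1 then shift cm [ 15.65 -15.48   1.49] | shift in current frame [ 15.68 -15.46   1.43]
```

Call:
{"method": "apply_moves", "body": {"series": [[[2.6,-2.6,0.2,0,0,0,0.8],[2.6,-2.6,0.2,0,0,0,0.8],[2.6,-2.6,0.2,0,0,0,0.8],[2.6,-2.6,0.2,0,0,0,0.8],[2.6,-2.6,0.2,0,0,0,0.8],[2.6,-2.5,0.2,0,0,0,0.8],[0,0,0,0,0,0,0.8],[0,0,0,0,0,0,0.8]]]}}

```text
t: 20.25
ee_pos: [464.7, 14.9, 111.0]
orientation: [2.112, 2.326, 0.0]
ft_force: [-0.3, 0.6, 0.3]
width: 70.0
```

```bash
python3 -c "
from h import *
plan([465.7,15,27],5.5)"
```

```text
t 20.25 pos [464.7  14.9 111. ] head 5.53 tilt [ 0.0004 -0.0001] w 70.0 F [-0.3  0.6  0.3]
 turn z deg 0.03 then shift cm [0.  0.1 8.4] | shift in current frame [0.   0.09 8.4 ]
```

Call:
{"method": "apply_moves", "body": {"series": [[[0,0.1,3,0,0,0,0.8],[0,0,2,0,0,0,0.8],[0,0,2,0,0,0,0.8],[0,0,1,0,0,0,0.8],[0,0,0.4,0,0,0,0.8],[0,0,0,0,0,0,0.8],[0,0,0,0,0,0,0.65],[0,0,0,0,0,0,0.55],[0,0,0,0,0,0,0],[0,0,0,0,0,0,0],[0,0,0,0,0,0,0],[0,0,0,0,0,0,0]]]}}

```text
t: 21.45
ee_pos: [466.0, 14.6, 27.1]
orientation: [2.111, 2.326, 0.001]
ft_force: [-1.0, -0.2, 6.2]
width: 43.1
```

```bash
python3 -c "
from h import *
plan([634.6,167.5,115],0)"
```

```text
t 21.45 pos [466.   14.6  27.1] head 5.54 tilt [0.0008 0.    ] w 43.1 F [-1.  -0.2  6.2]
 turn z deg 5.54 then shift cm [15.29 16.86 -8.79] | shift in current frame [13.59 18.26 -8.77]
```

Call:
{"method": "apply_moves", "body": {"series": [[[0,0,-0.5,0,0,0,0],[0,0,-1.5,0,0,0,0],[0,0,-2.5,0,0,0,0],[0,0,-2.5,0,0,0,0],[0,0,-1.5,0,0,0,0],[1.5,2,-0.3,0,0,0,0],[2.5,3.4,0,0,0,0,0],[2.7,3.6,0,0,0,0,0],[2.7,3.6,0,0,0,0,0],[2.5,3.4,0,0,0,0,0],[1.6,2.2,0,0,0,0,0],[0,0,0,0,0,5.5,0]]]}}

```text
t: 22.65
ee_pos: [636.3, 169.2, 114.8]
orientation: [2.219, 2.222, 0.004]
ft_force: [-0.1, -0.1, -1.2]
width: 43.4
```

Call:
{"method": "apply_moves", "body": {"series": [[[0,0,0,0,0,0,0],[0,0,0,0,0,0,0]]]}}

```text
t: 22.85
ee_pos: [633.0, 166.3, 114.3]
orientation: [-2.218, -2.224, 0.002]
ft_force: [0.2, 0.4, -1.5]
width: 43.3
```

```bash
python3 -c "
from h import *
plan([634.6,167.5,25.1],0)"
```

```text
t 22.85 pos [633.  166.3 114.3] head 0.17 tilt [-0.0014 -0.0004] w 43.3 F [ 0.2  0.4 -1.5]
 turn z deg 0.17 then shift cm [0.12 0.16 8.92] | shift in current frame [0.13 0.17 8.92]
```

Call:
{"method": "apply_moves", "body": {"series": [[[0.1,0.15,2,0,0,0,0],[0,0,3,0,0,0,0],[0,0,2,0,0,0,0],[0,0,1,0,0,0,0],[0,0,0.4,0,0,0,0],[0,0,0.2,0,0,0,0],[0,0,0,0,0,0,0],[0,0,0,0,0,0,0]]]}}

```text
t: 23.65
ee_pos: [636.0, 167.7, 29.7]
orientation: [2.22, 2.222, 0.002]
ft_force: [0.3, -0.3, -1.8]
width: 43.1
```

Call:
{"method": "apply_moves", "body": {"series": [[[0,0,0.1,0,0,0,0],[0,0,0.1,0,0,0,0],[0,0,0,0,0,0,0],[0,0,0,0,0,0,0]]]}}

```text
t: 24.05
ee_pos: [635.3, 167.6, 26.7]
orientation: [-2.221, -2.222, -0.0]
ft_force: [-0.4, -0.4, -0.9]
width: 43.4
```

Call:
{"method": "apply_moves", "body": {"series": [[[0,0,0.1,0,0,0,0],[0,0,0.05,0,0,0,0],[0,0,0,0,0,0,0],[0,0,0,0,0,0,0]]]}}

```text
t: 24.45
ee_pos: [635.3, 167.6, 25.3]
orientation: [-2.221, -2.222, 0.0]
ft_force: [-0.7, 0.0, 1.7]
width: 43.3
```

Call:
{"method": "apply_moves", "body": {"series": [[[0,0,0,0,0,0,0.55],[0,0,0,0,0,0,0.63],[0,0,0,0,0,0,0.63],[0,0,0,0,0,0,0.63],[0,0,-0.5,0,0,0,0.63],[0,0,-1.5,0,0,0,0.63],[0,0,-3,0,0,0,0.63],[0,0,-3,0,0,0,0.8],[0,0,-1,0,0,-5.5,0.8],[0,0,0,0,0,0,0.8],[0,0,0,0,0,0,0.8]]]}}

```text
t: 25.55
ee_pos: [635.3, 167.5, 115.8]
orientation: [2.114, 2.323, 0.001]
ft_force: [-0.1, -0.8, -0.8]
width: 70.2
```

```bash
python3 -c "
from h import *
plan([452,132.3,110],5.5)"
```

```text
t 25.55 pos [635.3 167.5 115.8] head 5.41 tilt [0.0008 0.0002] w 70.2 F [-0.1 -0.8 -0.8]
 turn z deg -0.09 then shift cm [ -1.75 -18.59   0.58] | shift in current frame [ -1.78 -18.59   0.57]
```

Call:
{"method": "apply_moves", "body": {"series": [[[-0.3,-3.2,0.1,0,0,0,0.8],[-0.3,-3.2,0.1,0,0,0,0.8],[-0.3,-3.2,0.1,0,0,0,0.8],[-0.3,-3.2,0.1,0,0,0,0.8],[-0.3,-3.2,0.1,0,0,0,0.8],[-0.3,-2.6,0.1,0,0,0,0.8],[0,0,0,0,0,0,0.8],[0,0,0,0,0,0,0.8]]]}}

```text
t: 26.35
ee_pos: [451.9, 131.7, 108.9]
orientation: [-2.113, -2.325, 0.0]
ft_force: [0.1, 0.4, 0.9]
width: 70.3
```

```bash
python3 -c "
from h import *
plan([452,132.3,27],5.5)"
```

```text
t 26.35 pos [451.9 131.7 108.9] head 5.47 tilt [-0.0003 -0.0001] w 70.3 F [0.1 0.4 0.9]
 turn z deg -0.03 then shift cm [0.06 0.01 8.19] | shift in current frame [0.06 0.02 8.19]
```

Call:
{"method": "apply_moves", "body": {"series": [[[0.05,0,3,0,0,0,0.8],[0,0,2,0,0,0,0.8],[0,0,2,0,0,0,0.8],[0,0,0.8,0,0,0,0.8],[0,0,0.4,0,0,0,0.8],[0,0,0,0,0,0,0.7],[0,0,0,0,0,0,0.6],[0,0,0,0,0,0,0.5],[0,0,0,0,0,0,0],[0,0,0,0,0,0,0],[0,0,0,0,0,0,0],[0,0,0,0,0,0,0]]]}}

```text
t: 27.55
ee_pos: [452.3, 132.3, 27.6]
orientation: [2.111, 2.326, 0.001]
ft_force: [0.5, -0.0, 5.8]
width: 34.2
```

```bash
python3 -c "
from h import *
plan([634.6,219.5,115],0)"
```

```text
t 27.55 pos [452.3 132.3  27.6] head 5.54 tilt [0.0009 0.0002] w 34.2 F [ 0.5 -0.   5.8]
 turn z deg 5.54 then shift cm [ 8.72 18.23 -8.74] | shift in current frame [ 6.92 19.   -8.72]
```

Call:
{"method": "apply_moves", "body": {"series": [[[0,0,-0.5,0,0,0,0],[0,0,-1.5,0,0,0,0],[0,0,-2.5,0,0,0,0],[0,0,-2.5,0,0,0,0],[0,0,-1.5,0,0,0,0],[0.8,2.2,-0.2,0,0,0,0],[1.3,3.6,0,0,0,0,0],[1.4,3.8,0,0,0,0,0],[1.4,3.8,0,0,0,0,0],[1.2,3.4,0,0,0,0,0],[0.8,2.2,0,0,0,0,0],[0,0,0,0,0,5.5,0]]]}}

```text
t: 28.75
ee_pos: [636.9, 220.5, 114.1]
orientation: [2.221, 2.221, 0.003]
ft_force: [-0.4, 0.4, -1.1]
width: 34.3
```

Call:
{"method": "apply_moves", "body": {"series": [[[0,0,0,0,0,0,0],[0,0,0,0,0,0,0]]]}}

```text
t: 28.95
ee_pos: [633.4, 218.9, 113.7]
orientation: [-2.218, -2.224, 0.002]
ft_force: [-0.5, 0.1, -1.9]
width: 34.2
```

```bash
python3 -c "
from h import *
plan([634.6,219.5,25.6],0)"
```

```text
t 28.95 pos [633.4 218.9 113.7] head 0.17 tilt [-0.0016 -0.0005] w 34.2 F [-0.5  0.1 -1.9]
 turn z deg 0.17 then shift cm [0.06 0.12 8.81] | shift in current frame [0.07 0.13 8.81]
```

Call:
{"method": "apply_moves", "body": {"series": [[[0.05,0.1,2,0,0,0,0],[0,0,3,0,0,0,0],[0,0,2,0,0,0,0],[0,0,1,0,0,0,0],[0,0,0.4,0,0,0,0],[0,0,0.2,0,0,0,0],[0,0,0,0,0,0,0],[0,0,0,0,0,0,0]]]}}

```text
t: 29.75
ee_pos: [636.0, 219.9, 29.3]
orientation: [2.22, 2.222, 0.002]
ft_force: [0.0, 0.6, -1.4]
width: 34.0
```

Call:
{"method": "apply_moves", "body": {"series": [[[0,0,0.1,0,0,0,0],[0,0,0.05,0,0,0,0],[0,0,0,0,0,0,0],[0,0,0,0,0,0,0]]]}}

```text
t: 30.15
ee_pos: [635.3, 219.7, 26.8]
orientation: [2.221, 2.222, 0.0]
ft_force: [-1.1, 0.6, -1.0]
width: 34.4
```

Call:
{"method": "apply_moves", "body": {"series": [[[0,0,0.1,0,0,0,0],[0,0,0.05,0,0,0,0],[0,0,0,0,0,0,0],[0,0,0,0,0,0,0]]]}}

```text
t: 30.55
ee_pos: [635.5, 219.7, 25.7]
orientation: [2.221, 2.222, 0.0]
ft_force: [-1.6, -0.9, 5.8]
width: 34.4
```

Contact. Release and go for the foot.

Call:
{"method": "apply_moves", "body": {"series": [[[0,0,0,0,0,0,0.45],[0,0,0,0,0,0,0.56],[0,0,0,0,0,0,0.56],[0,0,0,0,0,0,0.56],[0,0,-0.5,0,0,0,0.56],[0,0,-1.5,0,0,0,0.56],[0,0,-3,0,0,0,0.56],[0,0,-3,0,0,0,0.8],[0,0,-1,0,0,-5.5,0.8],[0,0,0,0,0,0,0.8],[0,0,0,0,0,0,0.8]]]}}

```text
t: 31.65
ee_pos: [635.4, 219.7, 115.8]
orientation: [2.114, 2.323, 0.001]
ft_force: [-0.5, -0.6, -0.3]
width: 70.0
```

```bash
python3 -c "
from h import *
plan([479.6,79,110],5.5)"
```

```text
t 31.65 pos [635.4 219.7 115.8] head 5.41 tilt [0.0008 0.0003] w 70.0 F [-0.5 -0.6 -0.3]
 turn z deg -0.09 then shift cm [-12.51 -16.85   0.58] | shift in current frame [-12.54 -16.83   0.57]
```

Call:
{"method": "apply_moves", "body": {"series": [[[-2.1,-2.8,0.1,0,0,0,0.8],[-2.1,-2.8,0.1,0,0,0,0.8],[-2.1,-2.8,0.1,0,0,0,0.8],[-2.1,-2.8,0.1,0,0,0,0.8],[-2.1,-2.8,0.1,0,0,0,0.8],[-2,-2.8,0.1,0,0,0,0.8],[0,0,0,0,0,0,0.8],[0,0,0,0,0,0,0.8]]]}}

```text
t: 32.45
ee_pos: [479.9, 78.8, 108.8]
orientation: [-2.114, -2.323, 0.001]
ft_force: [0.7, 0.8, 0.5]
width: 70.6
```

```bash
python3 -c "
from h import *
plan([479.6,78.5,24],5.5)"
```

```text
t 32.45 pos [479.9  78.8 108.8] head 5.4 tilt [-0.0008  0.    ] w 70.6 F [0.7 0.8 0.5]
 turn z deg -0.1 then shift cm [-0.03 -0.03  8.48] | shift in current frame [-0.03 -0.03  8.48]
```

Call:
{"method": "apply_moves", "body": {"series": [[[0,0,3,0,0,0,0.8],[0,0,2,0,0,0,0.8],[0,0,2,0,0,0,0.8],[0,0,1,0,0,0,0.8],[0,0,0.5,0,0,0,0.8],[0,0,0,0,0,0,0.7],[0,0,0,0,0,0,0.6],[0,0,0,0,0,0,0.5],[0,0,0,0,0,0,0],[0,0,0,0,0,0,0],[0,0,0,0,0,0,0],[0,0,0,0,0,0,0]]]}}

```text
t: 33.65
ee_pos: [480.7, 79.1, 24.8]
orientation: [2.111, 2.325, 0.001]
ft_force: [0.0, 0.6, 6.5]
width: 39.5
```

```bash
python3 -c "
from h import *
plan([637.5,26,115],-4)"
```

```text
t 33.65 pos [480.7  79.1  24.8] head 5.53 tilt [0.0011 0.0002] w 39.5 F [0.  0.6 6.5]
 turn z deg 9.53 then shift cm [-4.2  16.02 -9.02] | shift in current frame [-6.8  15.11 -9.  ]
```

Call:
{"method": "apply_moves", "body": {"series": [[[0,0,-0.5,0,0,0,0],[0,0,-1.5,0,0,0,0],[0,0,-2.5,0,0,0,0],[0,0,-2.5,0,0,0,0],[0,0,-1.5,0,0,0,0],[-0.8,1.8,-0.5,0,0,0,0],[-1.3,2.8,0,0,0,0,0],[-1.4,3,0,0,0,0,0],[-1.4,3,0,0,0,0,0],[-1.2,2.7,0,0,0,0,0],[-0.7,1.8,0,0,0,4.5,0],[0,0,0,0,0,5,0]]]}}

```text
t: 34.85
ee_pos: [639.4, 25.0, 114.4]
orientation: [2.3, 2.137, 0.002]
ft_force: [-0.9, 1.0, -0.5]
width: 39.3
```

Call:
{"method": "apply_moves", "body": {"series": [[[0,0,0,0,0,0,0],[0,0,0,0,0,0,0]]]}}

```text
t: 35.05
ee_pos: [636.4, 26.0, 114.0]
orientation: [-2.294, -2.146, 0.001]
ft_force: [0.6, -1.0, -0.6]
width: 39.3
```

```bash
python3 -c "
from h import *
plan([637.5,26,22.8],-4)"
```

```text
t 35.05 pos [636.4  26.  114. ] head -3.83 tilt [-0.001 -0.   ] w 39.3 F [ 0.6 -1.  -0.6]
 turn z deg 0.17 then shift cm [0.01 0.11 9.12] | shift in current frame [0.01 0.12 9.12]
```

Call:
{"method": "apply_moves", "body": {"series": [[[0,0,2,0,0,0,0],[0,0,3,0,0,0,0],[0,0,2,0,0,0,0],[0,0,1,0,0,0,0],[0,0,0.6,0,0,0,0],[0,0,0.3,0,0,0,0],[0,0,0,0,0,0,0],[0,0,0,0,0,0,0]]]}}

```text
t: 35.85
ee_pos: [637.6, 26.0, 26.1]
orientation: [2.296, 2.143, 0.002]
ft_force: [-0.7, 0.1, 0.2]
width: 39.6
```

Call:
{"method": "apply_moves", "body": {"series": [[[0,0,0.1,0,0,0,0],[0,0,0.05,0,0,0,0],[0,0,0,0,0,0,0],[0,0,0,0,0,0,0]]]}}

```text
t: 36.25
ee_pos: [637.1, 25.9, 23.8]
orientation: [2.297, 2.143, 0.0]
ft_force: [0.6, -0.1, -0.3]
width: 39.4
```

Call:
{"method": "apply_moves", "body": {"series": [[[0,0,0.1,0,0,0,0],[0,0,0,0,0,0,0],[0,0,0,0,0,0,0]]]}}

```text
t: 36.55
ee_pos: [637.2, 26.0, 22.9]
orientation: [2.297, 2.143, 0.0]
ft_force: [-0.4, -0.7, 2.3]
width: 39.1
```

Contact. Release, rise, and retreat towards the base so the cameras see everything.

Call:
{"method": "apply_moves", "body": {"series": [[[0,0,0,0,0,0,0.52],[0,0,0,0,0,0,0.6],[0,0,0,0,0,0,0.6],[0,0,0,0,0,0,0.6],[0,0,-0.5,0,0,0,0.6],[0,0,-1.5,0,0,0,0.6],[0,0,-3,0,0,0,0.6],[0,0,-4,0,0,0,0.6],[0,-3.5,-3,0,0,0,0.6],[0,-4,-2,0,0,0,0.6],[0,-4.5,0,0,0,0,0.6],[0,-4.5,0,0,0,0,0.6]]]}}

```text
t: 37.75
ee_pos: [471.6, 37.4, 164.6]
orientation: [2.295, 2.142, 0.004]
ft_force: [-0.5, 0.7, 0.4]
width: 52.6
```

Call:
{"method": "apply_moves", "body": {"series": [[[0,-3,0,0,0,0,0.6],[0,0,0,0,0,0,0.6],[0,0,0,0,0,0,0.6]]]}}

```text
t: 38.05
ee_pos: [443.3, 39.5, 164.0]
orientation: [2.295, 2.142, 0.004]
ft_force: [0.3, 0.5, 0.2]
width: 53.0
```

```bash
python3 -c "
from h import *
plan([637.5,26,22.8],-4);snap('top','t6.png');d=snap('scene','s6.png')
cv2.imwrite('pics/s6z.png',cv2.resize(d['img'][150:320,140:450],None,fx=2.5,fy=2.5,interpolation=cv2.INTER_CUBIC))"
```

```text
t 38.05 pos [443.3  39.5 164. ] head -3.95 tilt [0.0029 0.0002] w 53.0 F [0.3 0.5 0.2]
 turn z deg 0.05 then shift cm [ 0.   19.46 14.12] | shift in current frame [-0.02 19.42 14.18]
```

View pics/t6.png

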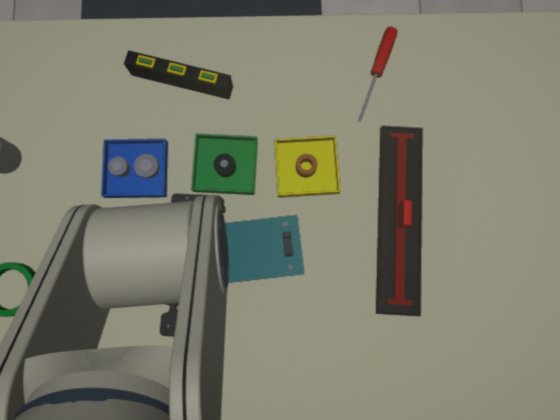

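View pics/s6z.png

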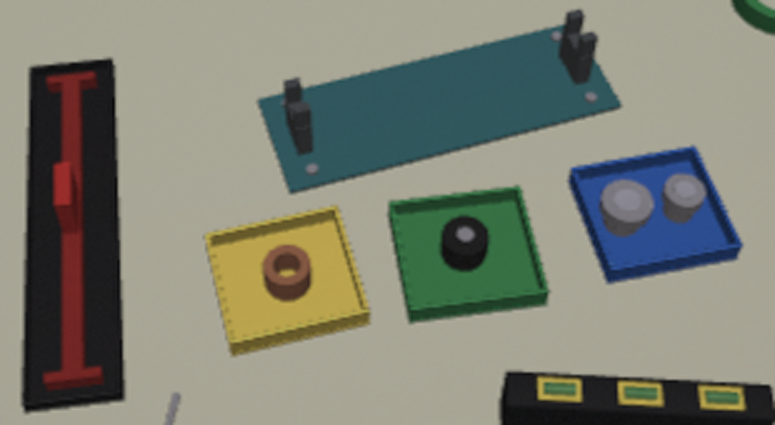

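Everything is in place. The bar is flat and centred in the bay, (402,135)-(400,302) in the top view. The sleeve (306,165), the foot (225,165) and both stubs (118,166) and (146,166) stand upright in their trays. Handing in.

```bash
python3 -c "
from workcell import ctrl
print(ctrl.close_job())"
```

```text
the job is handed in; nothing more can be done
None
```

The job is done and handed in at about 38 s of the 131 s allowed. The hand-in gives no verdict.

- **Bar:** I lifted the locking bar level by about 90 mm, straight up out of both brackets. I then lowered it lengthwise, grip up, into the black bay until contact and released it. All four parts were still standing in the cradle at that point.
- **Parts:** The sleeve went into the yellow tray, both stubs into the blue and the foot into the green. Each was lowered until the wrist force showed contact with the floor, then released.

**Last checks:** In the final top and scene pictures the bar lies flat and centred in the bay, and all four parts stand upright, clear of the tray walls. The gripper was open and clear of everything, and the wrist force was close to zero.

**Oddities, neither of which caused trouble:**
- Closing on each part gave an upward force of about 6–7 N, which was gone once the part was lifted.
- The arm was sometimes 2–4 mm off its commanded position just after a move, and I corrected this before each grasp.

I took 12 pictures to view, within the budget of 14.

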